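# Dig the spanner out of the offcut bin

### The job

Somebody's steel spanner has ended up in the grey offcut bin, under the upturned aluminium channel offcut. Lift the channel off and put it down in the empty middle of the bin, leaving the spanner lying where it is meanwhile; then lift the spanner out and lay it flat, lengthways along the middle of the blue tool mat, setting it down rather than dropping it.

Things in the scene. Friction and masses are not known exactly. Their poses are not given: they have to be found in the camera images.
- spanner: Steel spanner lying flat on the bin floor, 160 mm long, 10 mm thick; handle 14 mm wide, ring end 28 mm wide at +x, open jaw 32 mm wide at -x. Origin: underside, middle of the handle (about the centre of mass); x along the handle, z up. At the start it lies in an outer third of the bin, roughly along the bin's x, covered by the channel but for about 25 mm at each end.
- channel: Aluminium U-channel offcut, 110 mm long (its x), 50 mm wide (y), 30 mm high, walls 4 mm, 0.11 to 0.22 kg. It stands open side down on its two legs, like a bridge over the spanner, about parallel to it and not touching it. Can be gripped across its width from above. Origin: centre of its underside, between the feet of the legs; z up.
- bin: Grey open bin, fixed, 240 mm (x) by 340 mm (y) outside, 60 mm high, walls and floor 5 mm. Origin: centre of its underside, on the bench; z up. The spanner under the channel lies at y about +108 or -108 mm, a loose pine block as big as the channel (a bystander) opposite, and the middle third between them is empty. It stands to the robot's left or right, the mat on the other side.
- mat: Blue tool mat, empty, fixed flat on the bench, 280 mm (its x, lengthways) by 200 mm (y), 4 mm thick. Origin: centre of its underside, on the bench; z up. A mallet, a jar and a tape measure (up to 75 mm high) stand beyond the bin and mat, at the far edge of the bench.

How it is judged:
On the way, in this order (a step that is already met when the one before it is completed fails the run):
1. the channel is put down on the floor of the bin, beside the spanner and let go, and the spanner still lies within 40 mm of where it was (x of channel in the frame of bin between -0.115 and 0.115 m and y of channel in the frame of bin between -0.165 and 0.165 m and z of channel in the frame of bin below 0.03 m and horizontal distance between channel and spanner above 0.06 m and distance of spanner from where it was at the start of the episode below 0.04 m and linear speed of channel below 0.05 m/s and contact force between the fingers and channel below 0.1 N), for 0.2 s.
2. the spanner is lifted out, above the rim of the bin (z of spanner in the frame of bin above 0.07 m), for 0.1 s.
3. the spanner is lowered onto the mat in the fingers, not dropped (x of spanner in the frame of mat between -0.06 and 0.06 m and y of spanner in the frame of mat between -0.06 and 0.06 m and z of spanner in the frame of mat below 0.022 m and contact force between the fingers and spanner above 0.5 N), for 0.05 s.
At the end, for the whole second after the job is handed in: The spanner lies flat and still on the mat, its middle within 45 mm (lengthways) and 50 mm (across) of the mat's centre, within 15 degrees of the mat's length either way round; the channel lies still on the bin floor, its origin at most 30 mm above the bin's underside (x of spanner in the frame of mat between -0.045 and 0.045 m and y of spanner in the frame of mat between -0.05 and 0.05 m and x of channel in the frame of bin between -0.115 and 0.115 m and y of channel in the frame of bin between -0.165 and 0.165 m and z of channel in the frame of bin below 0.03 m and z of spanner in the frame of mat below 0.01 m and angle between spanner's own z axis and vertical below 0.12 rad and angle between the x axis of spanner and the x axis of mat, either way round below 0.27 rad and linear speed of each of spanner, channel below 0.02 m/s); the robot touches nothing.
It also fails if it takes over 58 s, if anything falls off the work surface, if the arm or the gripper's body presses on something with over 40 N, if the wrist force passes 120 N, or if a joint passes its speed limit or range.

### The arm

A 7-joint arm with a two-finger parallel gripper is mounted at the origin on the work surface. World frame = base frame: x ahead of the robot, y to its left, z up, the work surface at z = 0. Lengths are in m, angles in rad, forces in N, time in s.
With the tool pointing down it reaches from about 0.425 to 0.875 m from the base axis. Payload 4.7 kg.
Tool frame: the origin (TCP) lies on the mounting face of the last link; the fingertips stand 182 mm ahead of it and the grasp point (between the pads) lies 164 mm ahead of it; x points along the fingers, y is the direction in which the jaws open and shut, and the axes are right-handed (so a half turn about x gives the same grasp; the last joint's range is limited). The gripper opens to 87 mm and grips with 3 to 60 N. Pads are 19 mm wide; open, the fingers measure 117 mm over their backs; the gripper's body (75 mm by 190 mm) begins 51 mm behind the grasp point.
Start: joints at [-1.131, 0.321, -0.07, 1.45, 0.023, 1.371, -0.057], TCP at [0.268, 0.592, 0.405] pointing down, gripper open.
Joint ranges: [-2.86, 2.86], [-0.3, 2.09], [-1.38, 1.24], [0.06, 2.45], [-1.56, 4.7], [0.09, 2.05], [-2.69, 2.69]. Speed limits (rad/s): [2.57, 2.57, 3.14, 3.14, 3.14, 3.14, 3.14].

### API

Orientations are given as a rotation vector (axis times angle).
In Python, from bench import monitor, get_image, ctrl gives the robot as it stands.
- The arm moves only by the shell command python3 -m creep 'ROWS' [FORCE]. ROWS is JSON, a list of rows, each a list of 7 numbers: the shift along the tool's x, y, z in mm, then the turn, a rotation vector about the tool's x, y, z in rad, then the finger opening in mm, from 0 to 87. A call has 1 to 5 rows; each row shifts and turns the commanded pose from where the row before left it, along the tool's axes as they then stand; what a row does not reach is not made up. A row lasts 1/10 s, in which the tool goes at most 50 mm and 8.59 degrees, less where a joint would pass 70% of its speed; a pose out of reach is approached as far as the arm can. A call is refused whole if a number of a shift passes 50 or a number of a turn 0.15, either way. A call with a gripper value outside its range is refused whole. The fingers move at their own pace and stop on an object; FORCE is the grip in N (left out, the last holds). Time passes only in rows, so rows that do not move let the fingers close. It gives the time, the measured TCP pose, the force and the opening at its end, in the units of the state.
- monitor.get_state(): the state, without advancing time (a new reading comes with each control period).
- get_image(name): name is "scene" or "top" or "wrist"; returns a dict with "img" (384x512x3 uint8, red, green, blue), "mtx" (3x3 intrinsics, pixels), "view" (4x4, takes a point from world to camera coordinates). Camera axes: x right, y up, looking along -z (the intrinsics and any distortion apply to the point x, -y, -z); pixel columns grow to the right and rows downward; lengths in m; the calibration is good to about 2 mm. A picture is of the moment at which its call begins. There is no depth.
- ctrl.close_job(): hands the job in, once; it reports no verdict.
The state is a dict: "time": time; "joint_positions": joint angles; "qd": joint speeds; "joint_torque": joint torques, N m; "position": TCP position; "tool_rot": TCP orientation; "ft_force": force on the tool from outside, world axes, zero at the start; "torque": the same for the moment, N m; "grip_width": opening from 0.0 (shut) to 1.0 (fully open).
Only numpy, scipy, OpenCV 4.12 (cv2) and the standard library are available. Lean on these libraries where they do the work, as an engineer would, in place of code of your own. Each camera call takes 0.05 s, during which the arm holds its last target.

## Working session

There is one attempt and no reset: what is moved stays moved. The work goes in short steps, Python scripts to look and compute and a shell command to move; the robot and the scene stay as the last step left them, time stands still between calls to the robot, and variables do not carry over. Pictures are saved under pics/ and viewed, and the job is handed in when it is done.

```bash
ls; mkdir -p pics
python3 - <<'E'
from bench import monitor,get_image
import cv2,numpy as np
s=monitor.get_state();print({k:np.round(v,3).tolist() for k,v in s.items()})
for n in("scene","top"):
    d=get_image(n);cv2.imwrite(f"pics/{n}0.png",d["img"][:,:,::-1]);print(n,np.round(d["mtx"],1).tolist(),np.round(d["view"],3).tolist(), [k for k in d])
    np.savez(f"{n}0.npz",**{k:d[k] for k in("img","mtx","view")})
E
```

```text
pics
{'time': 0.0, 'joint_positions': [-1.131, 0.322, -0.07, 1.452, 0.023, 1.371, -0.057], 'qd': [-0.001, 0.002, -0.0, -0.0, -0.002, 0.001, -0.001], 'joint_torque': [-0.0, -49.131, -0.404, -31.253, -0.064, 0.044, 0.0], 'position': [0.268, 0.592, 0.404], 'tool_rot': [0.332, 1.545, -0.335], 'ft_force': [-0.548, 0.033, -0.393], 'torque': [0.039, 0.012, 0.029], 'grip_width': 1.003}
scene [[360.9, 0.0, 250.4], [0.0, 360.9, 190.0], [0.0, 0.0, 1.0]] [[0.647, 0.762, 0.001, -0.338], [-0.649, 0.55, 0.526, 0.329], [0.401, -0.341, 0.85, -1.161], [0.0, 0.0, 0.0, 1.0]] ['img', 'mtx', 'view']
top [[488.2, 0.0, 255.9], [0.0, 488.2, 188.1], [0.0, 0.0, 1.0]] [[-0.02, -0.999, -0.024, 0.008], [0.988, -0.024, 0.153, -0.504], [-0.154, -0.021, 0.988, -0.971], [0.0, 0.0, 0.0, 1.0]] ['img', 'mtx', 'view']
```

View pics/top0.png

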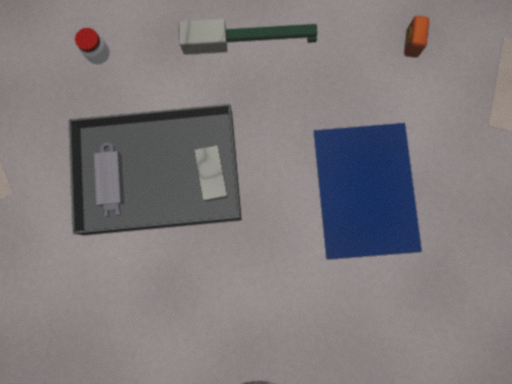

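View pics/scene0.png

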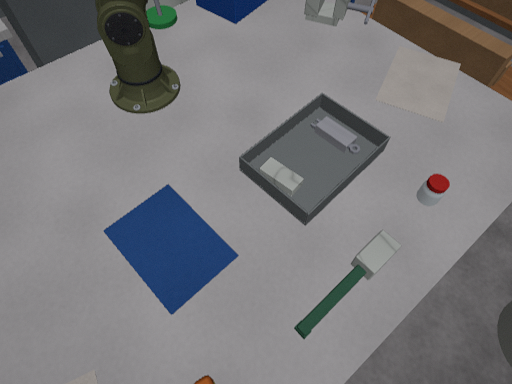

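The top view shows the bin on the left (px 72–240 × 107–233). The channel and spanner are in its left third, around (107,180), and the pine block is at (210,172). The mat is on the right (px 315–420 × 124–258). The arm is out of view.

```bash
cat > h.py <<'E'
import numpy as np,cv2
from scipy.spatial.transform import Rotation as R
def cast(d,uv,z):
    V=np.array(d["view"]);K=np.array(d["mtx"]);uv=np.atleast_2d(uv).astype(float)
    c=-V[:3,:3].T@V[:3,3]
    r=np.c_[(uv[:,0]-K[0,2])/K[0,0],-(uv[:,1]-K[1,2])/K[1,1],-np.ones(len(uv))]@V[:3,:3]
    return c+r*((z-c[2])/r[:,2])[:,None]
def proj(d,P):
    V=np.array(d["view"]);K=np.array(d["mtx"]);q=np.atleast_2d(P)@V[:3,:3].T+V[:3,3]
    return np.c_[K[0,0]*q[:,0]/-q[:,2]+K[0,2],K[1,1]*-q[:,1]/-q[:,2]+K[1,2]]
E
python3 - <<'E'
from h import *
for n in("top","scene"):
    d=np.load(n+"0.npz");im=d["img"];hsv=cv2.cvtColor(im,cv2.COLOR_RGB2HSV)
    m=((hsv[...,0]>100)&(hsv[...,0]<130)&(hsv[...,1]>150)).astype(np.uint8)
    if n=="scene": m[:100]=0
    c=max(cv2.findContours(m,0,2)[0],key=cv2.contourArea)
    P=cast(d,c[:,0],0.004);r=cv2.minAreaRect((P[:,:2]*1000).astype(np.float32));print(n,"mat",r)
    # bin rim
    g=cv2.cvtColor(im,cv2.COLOR_RGB2GRAY)
    m=(g<105)&(hsv[...,1]<80)
    m=cv2.morphologyEx(m.astype(np.uint8),cv2.MORPH_CLOSE,np.ones((3,3)))
    if n=="scene": m[:95]=0;m[:,:200]=0
    c=max(cv2.findContours(m,0,2)[0],key=cv2.contourArea)
    q=cv2.approxPolyDP(cv2.convexHull(c),4,True)[:,0];print(q.tolist())
    P=cast(d,cv2.convexHull(c)[:,0],0.06);r=cv2.minAreaRect((P[:,:2]*1000).astype(np.float32));print("bin rim",r)
t=np.load("top0.npz")["img"]
cv2.imwrite("pics/crop.png",cv2.resize(t[100:240,65:245],None,fx=4.4,fy=4.2,interpolation=cv2.INTER_CUBIC)[:,:,::-1])
s=np.load("scene0.npz")["img"]
cv2.imwrite("pics/crops.png",cv2.resize(s[90:225,235:395],None,fx=4,fy=4,interpolation=cv2.INTER_CUBIC)[:,:,::-1])
E
```

```text
top mat ((501.11224365234375, -237.10348510742188), (272.77685546875, 193.5247802734375), 3.366597890853882)
[[230, 105], [240, 220], [73, 232], [70, 119]]
bin rim ((546.5189208984375, 206.04476928710938), (245.55162048339844, 342.1912536621094), 4.1103668212890625)
scene mat ((502.59759521484375, -241.65411376953125), (275.8642578125, 196.3859100341797), 3.2640204429626465)
[[345, 383], [511, 203], [511, 383]]
bin rim ((1073.4989013671875, 140.8291778564453), (592.0501708984375, 199.1025390625), 89.95088195800781)
```

View pics/crop.png

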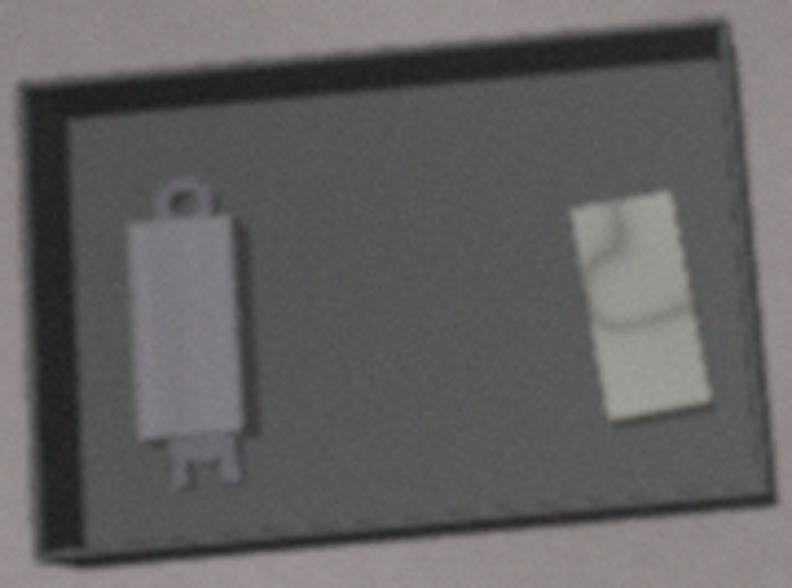

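View pics/crops.png

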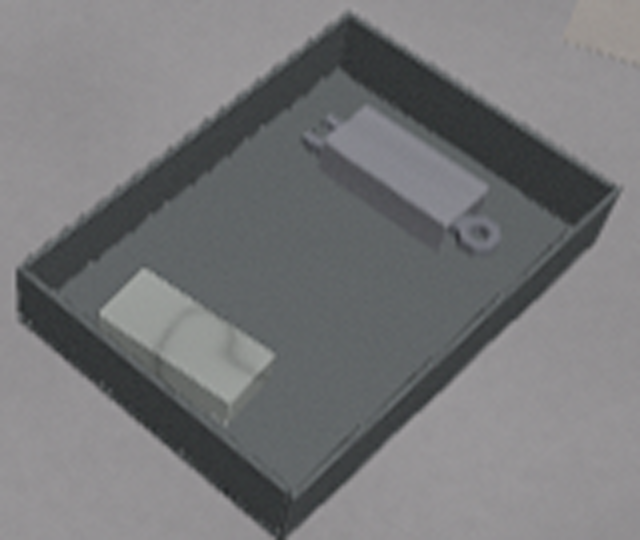

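Both crops are clear. In the top crop the channel's top corners are at (128,222), (235,214), (244,434) and (138,440). The ring hole is at (185,202) and the jaw tips at (180,488) and (237,480). Next I'll turn these into positions.

Run:
```python
from h import *
d=np.load("top0.npz");f=lambda p:(np.array(p)+.5)/[4.4,4.2]+[65,100]-.5
C=cast(d,f([(128,222),(235,214),(244,434),(138,440)]),.035)[:,:2]*1000
print("chan",C.round(1).tolist(),C.mean(0).round(1),"L",np.linalg.norm(C[0]-C[3]),np.linalg.norm(C[1]-C[2]),"W",np.linalg.norm(C[0]-C[1]))
a=(C[0]+C[1]-C[2]-C[3]);print("yaw",np.arctan2(a[1],a[0]))
S=cast(d,f([(185,179),(185,202),(180,488),(237,480)]),.014)[:,:2]*1000
print("span",S.round(1).tolist()); j=(S[2]+S[3])/2;a=S[0]-j;print("L",np.linalg.norm(a),"mid",(S[0]+j)/2,"yaw",np.arctan2(a[1],a[0]))
d=np.load("scene0.npz");g=lambda p:(np.array(p)+.5)/4+[235,90]-.5
C=cast(d,g([(366,106),(489,188),(442,222),(326,150)]),.035)[:,:2]*1000
print("chan",C.round(1).tolist(),C.mean(0).round(1),"L",np.linalg.norm(C[0]-C[1]),"W",np.linalg.norm(C[0]-C[3]))
a=(C[1]-C[0]+C[2]-C[3]);print("yaw",np.arctan2(a[1],a[0]))
print("ring",cast(d,g([(481,234)]),.015)*1000)
B=cast(d,g([(348,12),(620,188),(290,495),(18,270)]),.06)[:,:2]*1000;print("bin",B.round(1).tolist(),B.mean(0))
d=np.load("top0.npz")
B=cast(d,f([(727,20),(776,500),(38,558),(20,85)]),.06)[:,:2]*1000;print("bin",B.round(1).tolist(),B.mean(0))
```

```text
chan [[589.5, 338.8], [592.3, 287.0], [480.5, 280.1], [478.6, 330.6]] [535.2 309.1] L 111.17487315403295 112.04742629143222 W 51.83823836255022
yaw 0.06768928265470975
span [[616.6, 318.8], [604.4, 318.4], [456.5, 316.9], [459.9, 289.4]]
L 159.12026771439903 mid [537.38191601 310.94745104] yaw 0.09849540577391021
chan [[480.2, 324.1], [589.1, 333.2], [588.2, 285.4], [490.9, 271.6]] [537.1 303.6] L 109.2645424028352 W 53.59990676373003
yaw 0.11122942480877196
ring [[605.15693691 313.74959316  15.        ]]
bin [[420.5, 361.6], [656.3, 379.9], [678.3, 43.0], [446.4, 25.5]] [550.34604668 202.500217  ]
bin [[678.7, 47.0], [439.7, 27.5], [419.4, 366.1], [654.7, 383.6]] [548.13000136 206.05641041]
```

```bash
cat > plan.py <<'E'
from h import *
from bench import monitor
import sys
# args: grasp x y z (mm), yaw of the long axis; tool y lies across it
def main(x,y,z,yaw):
    s=monitor.get_state();M=R.from_rotvec(s["tool_rot"]);p=np.array(s["position"])*1000
    g=p+M.apply([164,0,0]);print("t",s["time"],"grasp pt",g.round(1),"tool x",M.apply([1,0,0]).round(3),"y",M.apply([0,1,0]).round(3),"F",np.round(s["ft_force"],1),"w",np.round(s["grip_width"]*87,1),"q",np.round(s["joint_positions"],2))
    yd=np.array([-np.sin(yaw),np.cos(yaw),0]);
    if yd@M.apply([0,1,0])<0: yd=-yd
    xd=np.array([0,0,-1.]);T=R.from_matrix(np.c_[xd,yd,np.cross(xd,yd)])
    print("turn (tool)",(M.inv()*T).as_rotvec().round(3))
    tcp=np.array([x,y,z])-T.apply([164,0,0])
    print("shift after turn",T.inv().apply(tcp-p).round(1))
if __name__=="__main__": main(*map(float,sys.argv[1:]))
E
python3 plan.py 536 307 120 0.08
```

```text
t 0.1 grasp pt [268.4 591.5 239.8] tool x [-0.001 -0.002 -1.   ] y [ 0.413  0.911 -0.002] F [-0.  -0.9 -0.7] w 87.1 q [-1.13  0.32 -0.07  1.45  0.02  1.37 -0.06]
turn (tool) [-0.506 -0.     0.002]
shift after turn [ 119.8 -305.3  243.9]
```

```bash
python3 -m creep '[[0,0,0,-0.127,0,0,64],[0,0,0,-0.127,0,0,64],[0,0,0,-0.126,0,0,64],[0,0,0,-0.126,0,0,64]]' 20
python3 -m creep '[[0,-34,27,0,0,0,64],[0,-34,27,0,0,0,64],[0,-34,27,0,0,0,64],[0,-34,27,0,0,0,64],[0,-34,27,0,0,0,64]]'
python3 -m creep '[[0,-34,27,0,0,0,64],[0,-34,27,0,0,0,64],[0,-34,27,0,0,0,64],[0,-33,28,0,0,0,64],[0,0,0,0,0,0,64]]'
python3 plan.py 536 307 120 0.08
```

```text
time: 0.5
position: [0.2684, 0.5918, 0.4041]
tool_rot: [-0.068, 1.57, 0.066]
ft_force: [0.2, 0.2, 0.5]
grip_width: 0.764
time: 1.0
position: [0.4176, 0.4318, 0.4044]
tool_rot: [-0.063, 1.57, 0.063]
ft_force: [0.5, 0.3, -0.7]
grip_width: 0.735
time: 1.5
position: [0.541, 0.3002, 0.4042]
tool_rot: [-0.058, 1.568, 0.05]
ft_force: [0.0, -0.1, 0.3]
grip_width: 0.734
t 1.5 grasp pt [541.4 299.4 240.2] tool x [ 0.002 -0.005 -1.   ] y [-0.069  0.998 -0.005] F [ 0.  -0.1  0.3] w 63.8 q [-0.63  0.25  0.09  1.54 -0.02  1.35  1.1 ]
turn (tool) [-0.011  0.002  0.005]
shift after turn [120.2   7.2  -4.4]
```

```bash
python3 -m creep '[[0,0,0,0,0,0,64],[0,0,0,0,0,0,64]]'
python3 plan.py 536 307 120 0.08
python3 - <<'E'
from bench import get_image
import cv2,numpy as np
d=get_image("wrist");cv2.imwrite("pics/w1.png",d["img"][:,:,::-1]);np.savez("w1.npz",**d)
E
```

```text
time: 1.7
position: [0.5352, 0.3088, 0.4044]
tool_rot: [-0.064, 1.571, 0.065]
ft_force: [-0.4, 0.7, 0.5]
grip_width: 0.734
t 1.7 grasp pt [535.  308.9 240.4] tool x [-0.001  0.001 -1.   ] y [-0.082  0.997  0.001] F [-0.4  0.7  0.5] w 63.8 q [-0.63  0.25  0.08  1.54 -0.02  1.35  1.1 ]
turn (tool) [ 0.002 -0.001 -0.001]
shift after turn [120.4  -1.8   0.6]
```

View pics/w1.png

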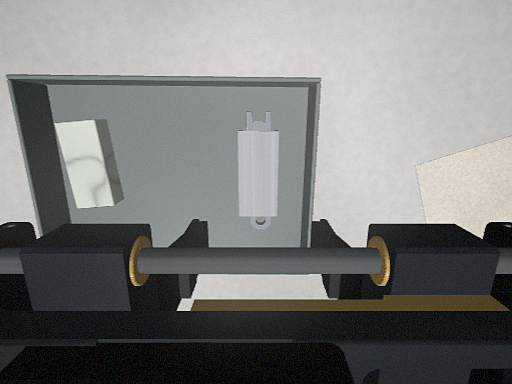

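The wrist view gives a sharp look: channel top corners at about (239,131), (277,130), (278,216) and (239,217). The jaw tips are at (250,111) and (269,111), and the ring hole at (260,221). I'll cross-check these against the top view.

Run:
```python
from h import *
d=np.load("w1.npz");im=d["img"]
cv2.imwrite("pics/w1c.png",cv2.resize(im[95:240,215:310],None,fx=5,fy=4,interpolation=cv2.INTER_CUBIC)[:,:,::-1])
C=cast(d,[(238.5,131),(277.5,130.5),(278.5,216),(238.5,217)],.035)[:,:2]*1000;print(C.round(1).tolist(),C.mean(0))
a=C[2]+C[3]-C[0]-C[1];print(np.arctan2(a[1],a[0]),np.linalg.norm(a)/2,np.linalg.norm(C[0]-C[1]))
S=cast(d,[(250,111),(269,111),(260,221),(260,230)],.015)[:,:2]*1000;print(S.round(1).tolist())
```

```text
[[483.0, 280.1], [478.6, 327.3], [588.1, 339.5], [593.7, 287.1]] [535.83351564 308.49580559]
0.0865866032008604 110.52344394115914 47.346940775853085
[[458.4, 291.7], [456.4, 315.6], [604.7, 316.5], [618.2, 317.6]]
```

View pics/w1c.png

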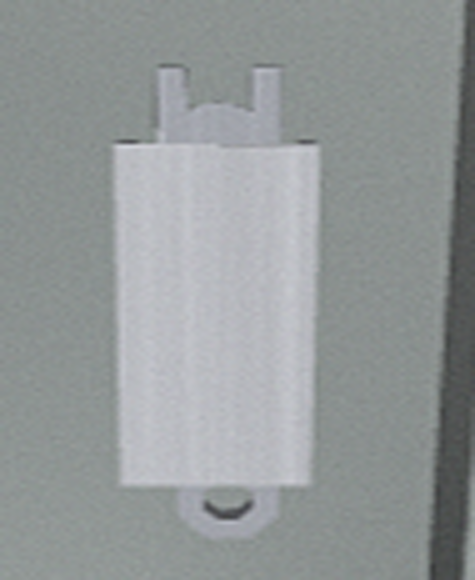

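```bash
python3 -m creep '[[45,-1,0,0,0,0,64],[45,0,0,0,0,0,64],[45,0,0,0,0,0,64],[35,0,0,0,0,0,64],[0,0,0,0,0,0,64]]'
python3 -m creep '[[0,0,0,0,0,0,64],[0,0,0,0,0,0,64]]'
python3 plan.py 536 308 26 0.085
```

```text
time: 2.25
position: [0.5327, 0.3068, 0.2291]
tool_rot: [-0.069, 1.58, 0.062]
ft_force: [-1.0, 0.0, 0.8]
grip_width: 0.736
time: 2.45
position: [0.5369, 0.3078, 0.2376]
tool_rot: [-0.062, 1.566, 0.066]
ft_force: [-0.3, -0.7, 0.9]
grip_width: 0.741
t 2.45 grasp pt [537.5 308.2  73.6] tool x [ 0.004  0.003 -1.   ] y [-0.081  0.997  0.002] F [-0.3 -0.7  0.9] w 64.5 q [-0.63  0.38  0.08  1.72 -0.03  1.04  1.11]
turn (tool) [-0.004  0.004 -0.002]
shift after turn [47.6  0.3 -0.9]
```

```bash
python3 -m creep '[[10,0,0,0,0,0,64],[12,0,0,0,0,0,64],[10,0,0,0,0,0,64],[7,0,0,0,0,0,64],[4,0,0,0,0,0,64]]'
python3 -m creep '[[0,0,0,0,0,0,64],[0,0,0,0,0,0,64],[0,0,0,0,0,0,64]]'
python3 plan.py 536 308 26 0.085
```

```text
time: 2.95
position: [0.5359, 0.3062, 0.1904]
tool_rot: [-0.064, 1.571, 0.062]
ft_force: [-0.1, -1.0, 0.3]
grip_width: 0.734
time: 3.25
position: [0.5365, 0.3066, 0.1923]
tool_rot: [-0.063, 1.569, 0.063]
ft_force: [0.5, -0.5, 0.5]
grip_width: 0.733
t 3.25 grasp pt [536.6 306.7  28.3] tool x [ 0.001  0.001 -1.   ] y [-0.08   0.997  0.   ] F [ 0.5 -0.5  0.5] w 63.7 q [-0.62  0.44  0.07  1.75 -0.04  0.96  1.12]
turn (tool) [-0.005  0.001 -0.   ]
shift after turn [ 2.3  1.4 -0.4]
```

Next I'll move down 2 mm and across 1 mm, then close on the channel.

```bash
python3 -m creep '[[2,1,0,0,0,0,64],[0,0,0,0,0,0,55],[0,0,0,0,0,0,45],[0,0,0,0,0,0,42],[0,0,0,0,0,0,42]]' 25
python3 -m creep '[[0,0,0,0,0,0,42],[0,0,0,0,0,0,42],[0,0,0,0,0,0,42]]'
python3 plan.py 536 308 26 0.085
```

```text
time: 3.75
position: [0.5362, 0.3075, 0.1898]
tool_rot: [-0.063, 1.57, 0.063]
ft_force: [1.3, 0.5, 0.5]
grip_width: 0.571
time: 4.05
position: [0.5362, 0.3075, 0.1899]
tool_rot: [-0.063, 1.57, 0.063]
ft_force: [-0.3, -0.3, 0.2]
grip_width: 0.572
t 4.05 grasp pt [536.2 307.5  25.9] tool x [ 0.  0. -1.] y [-0.08   0.997  0.   ] F [-0.3 -0.3  0.2] w 49.7 q [-0.62  0.44  0.07  1.75 -0.04  0.95  1.12]
turn (tool) [-0.005  0.    -0.   ]
shift after turn [-0.1  0.5 -0.1]
```

Opening reads 49.7 mm, so the 50 mm channel is gripped. Lifting 50 mm.

```bash
python3 -m creep '[[-5,0,0,0,0,0,42],[-12,0,0,0,0,0,42],[-15,0,0,0,0,0,42],[-12,0,0,0,0,0,42],[-6,0,0,0,0,0,42]]'
python3 -m creep '[[0,0,0,0,0,0,42],[0,0,0,0,0,0,42],[0,0,0,0,0,0,42]]'
python3 plan.py 549 204 76 0.08;  python3 - <<'E'
from bench import get_image
import cv2,numpy as np
d=get_image("top");cv2.imwrite("pics/t2.png",d["img"][:,:,::-1])
d=get_image("scene");cv2.imwrite("pics/s2.png",cv2.resize(d["img"][60:240,200:440],None,fx=3,fy=3)[:,:,::-1])
E
```

```text
time: 4.55
position: [0.5368, 0.3079, 0.2424]
tool_rot: [-0.062, 1.567, 0.064]
ft_force: [0.8, 0.5, -2.5]
grip_width: 0.574
time: 4.85
position: [0.5359, 0.3073, 0.2391]
tool_rot: [-0.063, 1.571, 0.063]
ft_force: [0.2, 0.0, -0.5]
grip_width: 0.574
t 4.85 grasp pt [535.7 307.2  75.1] tool x [-0.001 -0.001 -1.   ] y [-0.08   0.997 -0.001] F [ 0.2  0.  -0.5] w 49.9 q [-0.63  0.38  0.08  1.72 -0.03  1.04  1.11]
turn (tool) [ 0.    -0.001  0.001]
shift after turn [  -0.9 -104.     4.8]
```

View pics/s2.png

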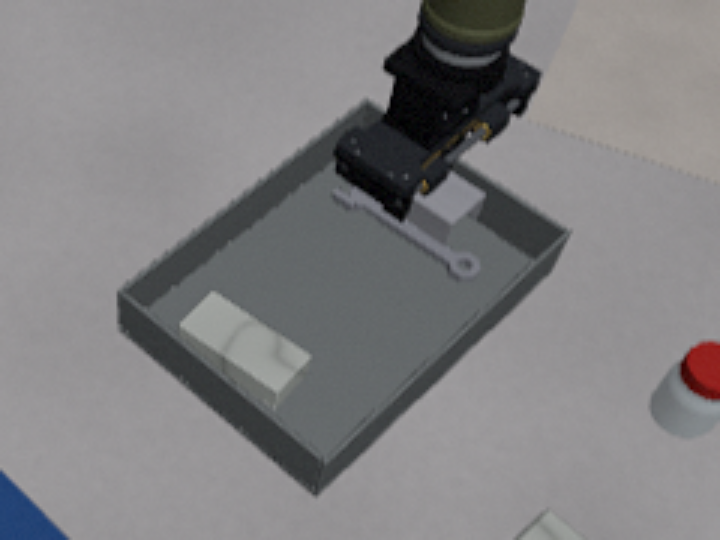

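The channel is up and the spanner is still lying on the floor. Moving to the middle of the bin.

```bash
python3 -m creep '[[0,-10,1,0,0,0,42],[0,-25,1,0,0,0,42],[0,-30,1,0,0,0,42],[0,-25,1,0,0,0,42],[0,-14,1,0,0,0,42]]'
python3 -m creep '[[0,0,0,0,0,0,42],[0,0,0,0,0,0,42],[0,0,0,0,0,0,42]]'
python3 plan.py 549 204 27 0.08
```

```text
time: 5.45
position: [0.55, 0.2006, 0.2395]
tool_rot: [-0.062, 1.57, 0.059]
ft_force: [0.1, -1.0, -0.6]
grip_width: 0.569
time: 5.75
position: [0.5491, 0.2061, 0.2398]
tool_rot: [-0.064, 1.57, 0.066]
ft_force: [-0.4, 0.4, -2.0]
grip_width: 0.573
t 5.75 grasp pt [549.1 206.3  75.8] tool x [-0.     0.001 -1.   ] y [-0.083  0.997  0.001] F [-0.4  0.4 -2. ] w 49.9 q [-0.5   0.32  0.12  1.8  -0.04  1.02  1.28]
turn (tool) [ 0.003  0.    -0.001]
shift after turn [48.8 -2.1 -0.3]
```

```bash
python3 -m creep '[[8,0,0,0,0,0,42],[12,0,0,0,0,0,42],[10,0,0,0,0,0,42],[8,0,0,0,0,0,42],[5,0,0,0,0,0,42]]'
python3 -m creep '[[2,0,0,0,0,0,42],[2,0,0,0,0,0,42],[1,0,0,0,0,0,42],[0,0,0,0,0,0,42],[0,0,0,0,0,0,42]]'
python3 plan.py 549 204 26 0.08
```

```text
time: 6.25
position: [0.549, 0.2041, 0.1952]
tool_rot: [-0.064, 1.572, 0.063]
ft_force: [1.1, -0.4, -1.0]
grip_width: 0.577
time: 6.75
position: [0.5496, 0.2042, 0.1921]
tool_rot: [-0.063, 1.569, 0.063]
ft_force: [-0.7, -0.2, -2.0]
grip_width: 0.571
t 6.75 grasp pt [549.7 204.3  28.1] tool x [ 0.001  0.    -1.   ] y [-0.08   0.997  0.   ] F [-0.7 -0.2 -2. ] w 49.7 q [-0.5   0.38  0.12  1.83 -0.05  0.93  1.29]
turn (tool) [ 0.     0.001 -0.   ]
shift after turn [ 2.1 -0.2 -0.6]
```

```bash
python3 -m creep '[[1,0,0,0,0,0,42],[0.8,0,0,0,0,0,42],[0.5,0,0,0,0,0,42],[0,0,0,0,0,0,42],[0,0,0,0,0,0,42]]'
python3 plan.py 549 204 26 0.08
```

```text
time: 7.25
position: [0.5495, 0.2042, 0.1898]
tool_rot: [-0.063, 1.57, 0.063]
ft_force: [-0.8, 0.1, 3.1]
grip_width: 0.57
t 7.25 grasp pt [549.6 204.2  25.8] tool x [ 0.  0. -1.] y [-0.08   0.997  0.   ] F [-0.8  0.1  3.1] w 49.6 q [-0.5   0.38  0.12  1.83 -0.05  0.93  1.29]
turn (tool) [ 0.  0. -0.]
shift after turn [-0.2 -0.2 -0.6]
```

Contact with the floor (+3 N). Releasing.

```bash
python3 -m creep '[[0,0,0,0,0,0,53],[0,0,0,0,0,0,60],[0,0,0,0,0,0,64],[0,0,0,0,0,0,64],[0,0,0,0,0,0,64]]'
python3 -m creep '[[-5,0,0,0,0,0,64],[-15,0,0,0,0,0,64],[-30,0,0,0,0,0,64],[-30,0,0,0,0,0,60],[-20,0,0,0,0,0,50]]'
python3 -m creep '[[0,0,-20,0,0,0,45],[0,0,-25,0,0,0,45],[0,0,-15,0,0,0,45],[0,0,0,0,0,0,45],[0,0,0,0,0,0,45]]'
python3 plan.py 537 310 24 0.09
python3 - <<'E'
from bench import get_image
import cv2,numpy as np
for n in("top","wrist"):
  d=get_image(n);cv2.imwrite(f"pics/{n}3.png",d["img"][:,:,::-1]);np.savez(n+"3.npz",**d)
E
```

```text
time: 7.75
position: [0.5495, 0.2043, 0.1894]
tool_rot: [-0.063, 1.57, 0.063]
ft_force: [-0.0, -0.4, -0.2]
grip_width: 0.731
time: 8.25
position: [0.5501, 0.2044, 0.2933]
tool_rot: [-0.062, 1.566, 0.064]
ft_force: [1.2, -0.7, -0.1]
grip_width: 0.662
time: 8.75
position: [0.4902, 0.1995, 0.2908]
tool_rot: [-0.062, 1.567, 0.064]
ft_force: [-0.1, 0.7, 0.8]
grip_width: 0.518
t 8.75 grasp pt [490.6 199.7 126.8] tool x [ 0.002  0.001 -1.   ] y [-0.08   0.997  0.001] F [-0.1  0.7  0.8] w 45.1 q [-0.54  0.15  0.11  1.9  -0.02  1.09  1.23]
turn (tool) [-0.01   0.003 -0.001]
shift after turn [102.8 105.9  56.5]
```

View pics/top3.png

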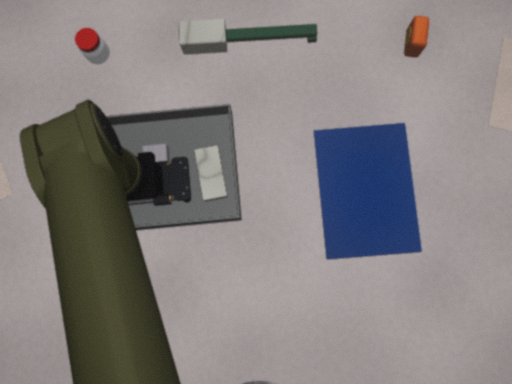

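View pics/wrist3.png

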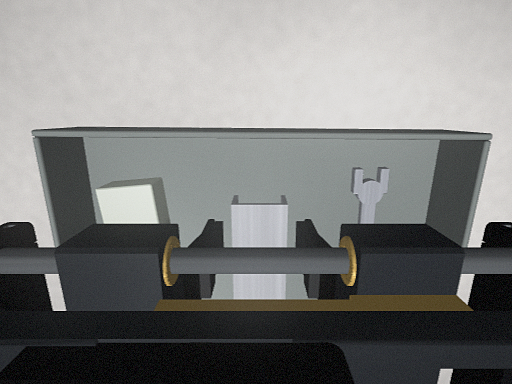

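The channel is standing in the middle, and the spanner's jaw shows at (370,180) in the wrist view. I'll move above the spanner at a height where the wrist camera sees all of it.

```bash
python3 -m creep '[[-20,20,12,0,0,0,45],[-25,30,20,0,0,0,45],[-25,30,20,0,0,0,45],[-15,20,16,0,0,0,45],[-5,6,4,0,0,0,45]]'
python3 -m creep '[[0,0,0,0,0,0,45],[0,0,0,0,0,0,45],[0,0,0,0,0,0,45]]'
python3 plan.py 537 310 24 0.09
python3 - <<'E'
from h import *
from bench import get_image
d=get_image("wrist");cv2.imwrite("pics/w4.png",d["img"][:,:,::-1]);np.savez("w4.npz",**d)
E
```

```text
time: 9.35
position: [0.5545, 0.3137, 0.3811]
tool_rot: [-0.063, 1.567, 0.067]
ft_force: [-0.2, 0.5, -0.3]
grip_width: 0.519
time: 9.65
position: [0.5527, 0.3092, 0.3783]
tool_rot: [-0.063, 1.572, 0.06]
ft_force: [0.4, 0.4, -0.2]
grip_width: 0.514
t 9.65 grasp pt [552.4 308.9 214.3] tool x [-0.002 -0.002 -1.   ] y [-0.078  0.997 -0.002] F [ 0.4  0.4 -0.2] w 44.7 q [-0.61  0.3   0.07  1.54 -0.02  1.31  1.11]
turn (tool) [-0.012 -0.002  0.002]
shift after turn [190.3   2.2 -15.6]
```

View pics/w4.png

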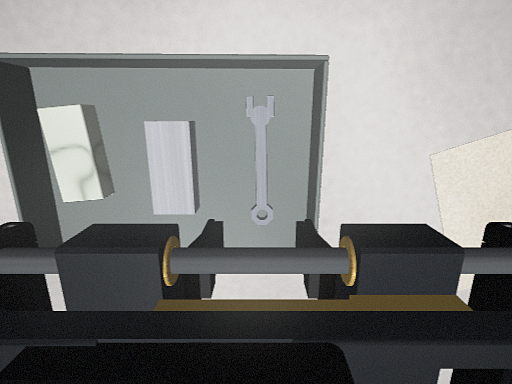

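The spanner is fully visible: jaw tips at (249,97) and (271,97), handle from (260,125) to (262,200), ring hole at (262,215).

Run:
```python
from h import *
d=np.load("w4.npz")
S=cast(d,[(249,97),(271,97),(260,130),(262,198),(262,215),(262,224)],.015)*1000;print(S[:,:2].round(1).tolist())
a=S[5]-(S[0]+S[1])/2;print(np.linalg.norm(a),((S[5]+(S[0]+S[1])/2)/2).round(1),np.arctan2(a[1],a[0]))
a=S[3]-S[2];print("handle yaw",np.arctan2(a[1],a[0]))
C=cast(d,[(144.5,121.5),(194.5,121),(199,214),(153,214.5)],.035)*1000;print("chan",C[:,:2].round(1).tolist(),C.mean(0))
```

```text
[[460.5, 290.2], [458.5, 315.6], [496.7, 305.8], [580.8, 315.0], [603.6, 316.9], [616.0, 317.9]]
157.19716575997592 [537.8 310.4  15. ] 0.09550018376685714
handle yaw 0.10898202870962903
chan [[496.6, 176.6], [491.7, 232.2], [601.1, 239.6], [606.2, 183.8]] [548.89116573 208.05386391  35.        ]
```

```bash
python3 -m creep '[[20,1,-8,-0.02,0,0,45],[40,1,-8,0,0,0,45],[40,0,0,0,0,0,45],[25,0,0,0,0,0,45],[10,0,0,0,0,0,45]]'
python3 -m creep '[[0,0,0,0,0,0,45],[0,0,0,0,0,0,45],[0,0,0,0,0,0,45]]'
python3 plan.py 538 310 24.5 0.10
```

```text
time: 10.2
position: [0.5354, 0.3098, 0.241]
tool_rot: [-0.081, 1.574, 0.076]
ft_force: [-0.9, -0.4, 0.2]
grip_width: 0.518
time: 10.5
position: [0.5376, 0.3117, 0.2466]
tool_rot: [-0.077, 1.566, 0.08]
ft_force: [-0.3, -0.3, -0.1]
grip_width: 0.518
t 10.5 grasp pt [538.1 312.   82.6] tool x [ 0.003  0.002 -1.   ] y [-0.1    0.995  0.002] F [-0.3 -0.3 -0.1] w 45.1 q [-0.62  0.38  0.06  1.71 -0.03  1.06  1.12]
turn (tool) [-0.     0.003 -0.002]
shift after turn [58.1 -1.7  0.2]
```

```bash
python3 -m creep '[[10,-1,0,0,0,0,45],[15,0,0,0,0,0,45],[12,0,0,0,0,0,45],[8,0,0,0,0,0,45],[5,0,0,0,0,0,45]]'
python3 -m creep '[[3,0,0,0,0,0,45],[2,0,0,0,0,0,45],[0,0,0,0,0,0,45],[0,0,0,0,0,0,45]]'
python3 plan.py 538 310 24.5 0.10
```

```text
time: 11.0
position: [0.5364, 0.3102, 0.1927]
tool_rot: [-0.08, 1.571, 0.078]
ft_force: [-0.2, 0.3, 0.3]
grip_width: 0.516
time: 11.4
position: [0.5371, 0.3105, 0.1899]
tool_rot: [-0.078, 1.569, 0.079]
ft_force: [-0.2, -0.2, 0.4]
grip_width: 0.515
t 11.4 grasp pt [537.2 310.6  25.9] tool x [ 0.001  0.    -1.   ] y [-0.1    0.995  0.   ] F [-0.2 -0.2  0.4] w 44.8 q [-0.61  0.44  0.06  1.74 -0.03  0.95  1.13]
turn (tool) [ 0.     0.001 -0.   ]
shift after turn [ 1.4 -0.6  0.8]
```

```bash
python3 -m creep '[[1.5,-0.5,0,0,0,0,40],[0,0,0,0,0,0,25],[0,0,0,0,0,0,12],[0,0,0,0,0,0,8],[0,0,0,0,0,0,8]]' 35
python3 -m creep '[[0,0,0,0,0,0,8],[0,0,0,0,0,0,8],[0,0,0,0,0,0,8]]'
python3 plan.py 538 310 24.5 0.10
```

```text
time: 11.9
position: [0.537, 0.3099, 0.188]
tool_rot: [-0.079, 1.569, 0.079]
ft_force: [0.6, 0.0, -0.6]
grip_width: 0.181
time: 12.2
position: [0.537, 0.3099, 0.1881]
tool_rot: [-0.079, 1.569, 0.079]
ft_force: [-1.6, -0.6, 0.9]
grip_width: 0.152
t 12.2 grasp pt [537.1 309.9  24.1] tool x [ 0.  0. -1.] y [-0.1    0.995 -0.   ] F [-1.6 -0.6  0.9] w 13.2 q [-0.61  0.44  0.06  1.75 -0.03  0.95  1.13]
turn (tool) [0. 0. 0.]
shift after turn [-0.4  0.   1. ]
```

The opening of 13.2 mm fits the 14 mm handle. Lifting.

```bash
python3 -m creep '[[-5,0,0,0,0,0,8],[-12,0,0,0,0,0,8],[-25,0,0,0,0,0,8],[-30,0,0,0,0,0,8],[-30,0,0,0,0,0,8]]'
python3 -m creep '[[-25,0,0,0,0,0,8],[-10,0,0,0,0,0,8],[0,0,0,0,0,0,8],[0,0,0,0,0,0,8],[0,0,0,0,0,0,8]]'
python3 plan.py 502 -239 90 0.058
python3 - <<'E'
from h import *
from bench import get_image
for n in("wrist","scene"):
  d=get_image(n);cv2.imwrite(f"pics/{n}5.png",d["img"][:,:,::-1])
E
```

```text
time: 12.7
position: [0.5368, 0.3098, 0.2916]
tool_rot: [-0.079, 1.569, 0.079]
ft_force: [0.0, 0.7, -1.8]
grip_width: 0.158
time: 13.2
position: [0.5364, 0.3096, 0.323]
tool_rot: [-0.08, 1.572, 0.078]
ft_force: [-0.3, -0.6, -1.4]
grip_width: 0.153
t 13.2 grasp pt [536.  309.3 159. ] tool x [-0.003 -0.002 -1.   ] y [-0.1    0.995 -0.001] F [-0.3 -0.6 -1.4] w 13.3 q [-0.62  0.31  0.06  1.64 -0.02  1.2   1.12]
turn (tool) [ 0.042 -0.003  0.002]
shift after turn [  69.  -545.7  -66.2]
```

View pics/wrist5.png

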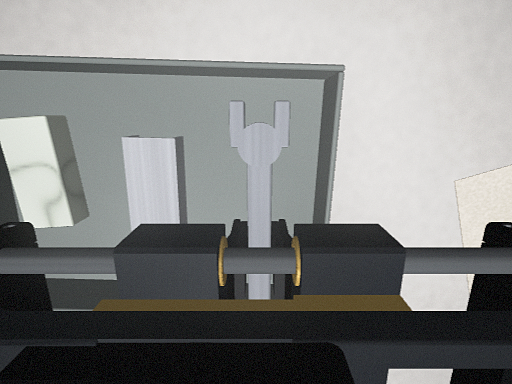

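View pics/scene5.png

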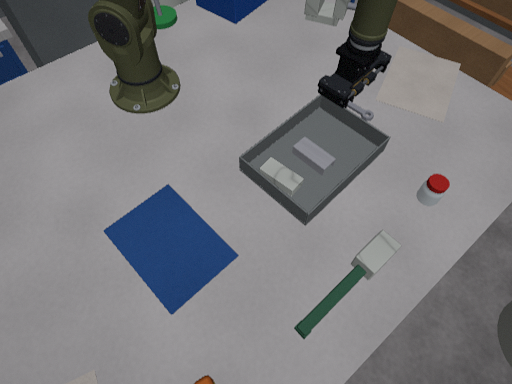

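Spanner is held level, clear of the rim. Traverse to the mat.

```bash
python3 -m creep '[[0,-10,-2,0.02,0,0,8],[0,-25,-3,0.022,0,0,8],[0,-35,-4,0,0,0,8],[0,-40,-5,0,0,0,8],[0,-40,-5,0,0,0,8]]'
python3 -m creep '[[0,-40,-5,0,0,0,8],[0,-40,-5,0,0,0,8],[0,-40,-5,0,0,0,8],[0,-40,-5,0,0,0,8],[0,-40,-5,0,0,0,8]]'
python3 -m creep '[[0,-40,-5,0,0,0,8],[0,-40,-5,0,0,0,8],[0,-40,-5,0,0,0,8],[0,-35,-3,0,0,0,8],[0,-25,-2,0,0,0,8]]'
python3 -m creep '[[0,-10,0,0,0,0,8],[0,0,0,0,0,0,8],[0,0,0,0,0,0,8],[0,0,0,0,0,0,8]]'
python3 plan.py 502 -239 90 0.058
python3 - <<'E'
from h import *
from bench import get_image
d=get_image("wrist");cv2.imwrite("pics/w6.png",d["img"][:,:,::-1])
E
```

```text
time: 13.8
position: [0.5272, 0.1568, 0.3246]
tool_rot: [-0.046, 1.571, 0.045]
ft_force: [0.4, 0.6, -1.2]
grip_width: 0.155
time: 14.3
position: [0.5135, -0.0445, 0.3248]
tool_rot: [-0.044, 1.57, 0.045]
ft_force: [1.2, 0.1, -1.8]
grip_width: 0.161
time: 14.8
position: [0.5034, -0.2265, 0.3249]
tool_rot: [-0.043, 1.571, 0.042]
ft_force: [0.5, 0.2, -1.4]
grip_width: 0.157
time: 15.2
position: [0.5059, -0.231, 0.3248]
tool_rot: [-0.047, 1.57, 0.049]
ft_force: [-0.2, 1.5, -1.8]
grip_width: 0.156
t 15.2 grasp pt [ 505.9 -230.8  160.8] tool x [-0.     0.001 -1.   ] y [-0.061  0.998  0.001] F [-0.2  1.5 -1.8] w 13.6 q [-0.03  0.18  0.46  1.81 -0.09  1.17  2.09]
turn (tool) [ 0.003 -0.    -0.001]
shift after turn [70.8 -7.8 -4.4]
```

View pics/w6.png

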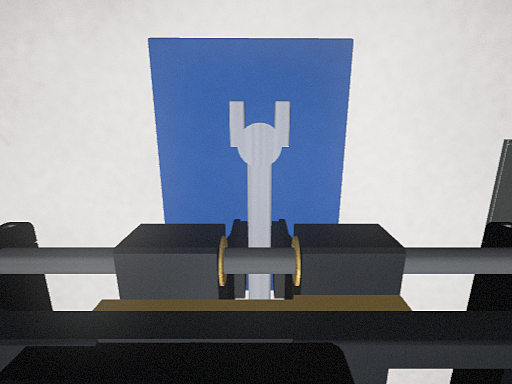

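The spanner is over the mat and aligned with it: mat far edge at px 149–353, spanner axis at px 260. Lowering.

```bash
python3 -m creep '[[10,-3,-2,0,0,0,8],[25,-3,-1,0,0,0,8],[30,-2,-1,0,0,0,8],[25,0,0,0,0,0,8],[15,0,0,0,0,0,8]]'
python3 -m creep '[[8,0,0,0,0,0,8],[5,0,0,0,0,0,8],[0,0,0,0,0,0,8],[0,0,0,0,0,0,8],[0,0,0,0,0,0,8]]'
python3 plan.py 502 -239 23 0.058
```

```text
time: 15.75
position: [0.501, -0.2404, 0.2172]
tool_rot: [-0.045, 1.574, 0.047]
ft_force: [0.4, 1.1, -2.9]
grip_width: 0.157
time: 16.25
position: [0.5024, -0.2414, 0.208]
tool_rot: [-0.046, 1.568, 0.045]
ft_force: [0.0, -0.5, -1.3]
grip_width: 0.154
t 16.25 grasp pt [ 502.8 -241.5   44. ] tool x [ 0.002 -0.    -1.   ] y [-0.058  0.998 -0.001] F [ 0.  -0.5 -1.3] w 13.4 q [ 0.02  0.33  0.44  1.91 -0.17  0.94  2.17]
turn (tool) [0.    0.002 0.001]
shift after turn [21.   2.4 -0.3]
```

```bash
python3 -m creep '[[4,2,0,0,0,0,8],[5,0,0,0,0,0,8],[4,0,0,0,0,0,8],[3,0,0,0,0,0,8],[1.5,0,0,0,0,0,8]]'
python3 -m creep '[[1,0,0,0,0,0,8],[1,0,0,0,0,0,8],[0,0,0,0,0,0,8],[0,0,0,0,0,0,8]]'
python3 plan.py 502 -239 23 0.058
```

```text
time: 16.75
position: [0.5017, -0.2392, 0.1889]
tool_rot: [-0.045, 1.571, 0.046]
ft_force: [0.3, 0.3, -2.8]
grip_width: 0.156
time: 17.15
position: [0.5019, -0.2392, 0.1876]
tool_rot: [-0.046, 1.57, 0.046]
ft_force: [-0.5, 0.5, -1.9]
grip_width: 0.16
t 17.15 grasp pt [ 502.  -239.2   23.6] tool x [ 0. -0. -1.] y [-0.058  0.998 -0.   ] F [-0.5  0.5 -1.9] w 13.9 q [ 0.02  0.35  0.43  1.92 -0.19  0.91  2.18]
turn (tool) [0. 0. 0.]
shift after turn [0.6 0.2 0.1]
```

```bash
python3 -m creep '[[0.6,0,0,0,0,0,8],[0.5,0,0,0,0,0,8],[0,0,0,0,0,0,8],[0,0,0,0,0,0,8]]'
python3 plan.py 502 -239 23 0.058
```

```text
time: 17.55
position: [0.502, -0.2393, 0.187]
tool_rot: [-0.046, 1.57, 0.046]
ft_force: [-2.7, 1.4, 5.0]
grip_width: 0.153
t 17.55 grasp pt [ 502.  -239.3   23. ] tool x [ 0.  0. -1.] y [-0.058  0.998  0.   ] F [-2.7  1.4  5. ] w 13.3 q [ 0.02  0.35  0.43  1.92 -0.19  0.91  2.18]
turn (tool) [ 0.  0. -0.]
shift after turn [-0.   0.3  0.1]
```

Contact at +5 N. Opening gently and withdrawing.

```bash
python3 -m creep '[[0,0,0,0,0,0,16],[0,0,0,0,0,0,25],[0,0,0,0,0,0,40],[0,0,0,0,0,0,45],[0,0,0,0,0,0,45]]'
python3 -m creep '[[-5,0,0,0,0,0,45],[-15,0,0,0,0,0,45],[-35,0,0,0,0,0,45],[-45,0,0,0,0,0,45],[-45,0,0,0,0,0,45]]'
python3 -m creep '[[-30,0,10,0,0,0,45],[-10,0,10,0,0,0,45],[0,0,10,0,0,0,45],[0,0,0,0,0,0,45],[0,0,0,0,0,0,45]]'
python3 plan.py 502 -239 23 0.058
python3 - <<'E'
from h import *
from bench import get_image
for n in("wrist","scene","top"):
  d=get_image(n);cv2.imwrite(f"pics/{n}7.png",d["img"][:,:,::-1]);np.savez(n+"7.npz",**d)
E
```

```text
time: 18.05
position: [0.502, -0.2398, 0.1867]
tool_rot: [-0.046, 1.569, 0.045]
ft_force: [-0.9, -2.7, 3.7]
grip_width: 0.456
time: 18.55
position: [0.5014, -0.2387, 0.3334]
tool_rot: [-0.045, 1.571, 0.046]
ft_force: [1.1, 0.1, -0.3]
grip_width: 0.518
time: 19.05
position: [0.5313, -0.2371, 0.3699]
tool_rot: [-0.045, 1.573, 0.047]
ft_force: [0.3, 0.1, 0.3]
grip_width: 0.52
t 19.05 grasp pt [ 530.8 -236.9  205.9] tool x [-0.003  0.001 -1.   ] y [-0.058  0.998  0.001] F [0.3 0.1 0.3] w 45.2 q [-0.03  0.21  0.46  1.69 -0.1   1.27  2.08]
turn (tool) [ 0.001 -0.003 -0.001]
shift after turn [182.9  -0.2 -29.4]
```

View pics/wrist7.png

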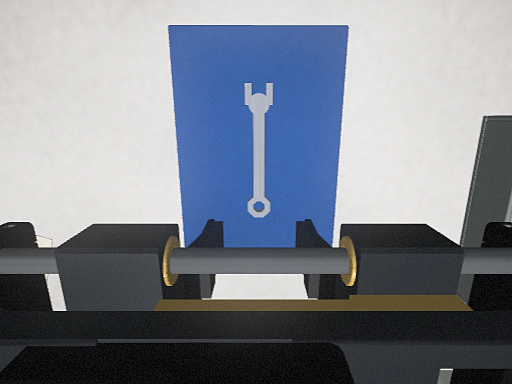

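View pics/scene7.png

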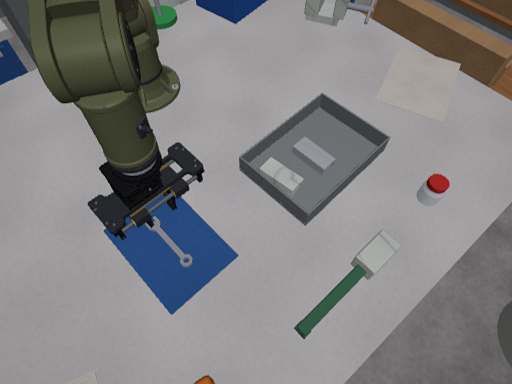

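View pics/top7.png

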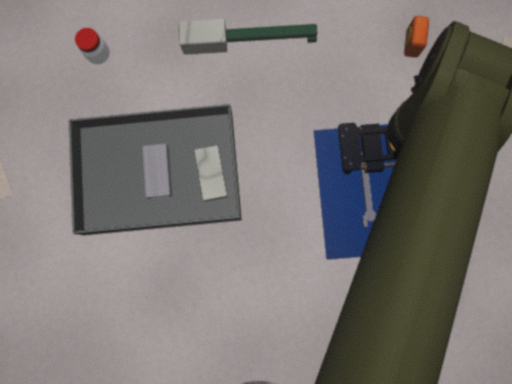

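The wrist view shows the spanner flat on the mat (jaw tips at about (247,84)/(271,84), ring end at (259,217)). The top view shows the channel flat in the bin at (156,171). A numeric check comes before handing in.

Run:
```python
from h import *
from bench import ctrl,monitor
d=np.load("wrist7.npz")
S=cast(d,[(247,84),(271,84),(259,217)],.014)*1000;j=(S[0]+S[1])/2;a=S[2]-j
M=np.array([502,-239.4]);y=.058;m=((S[2]+j)/2)[:2]-M
print("L",np.linalg.norm(a),"in mat",np.array([[np.cos(y),np.sin(y)],[-np.sin(y),np.cos(y)]])@m,"ang",np.arctan2(a[1],a[0])-y)
t=np.load("top7.npz");print("channel",cast(t,[(156,171)],.035)*1000)
print(monitor.get_state()["time"],np.round(monitor.get_state()["qd"],3))
ok=abs(m).max()<25 and 145<np.linalg.norm(a)<170
print(ok); ctrl.close_job() if ok else None
```

```text
L 158.09227491377573 in mat [1.25673601 1.33771943] ang -1.358830153434104e-05
channel [[546.26127783 205.72738807  35.        ]]
19.2 [ 0.    -0.004  0.002 -0.007 -0.002 -0.    -0.   ]
True
the job is handed in; nothing more can be done
```

I moved the channel into the empty middle of the bin, lifted the spanner out and lowered it in the fingers onto the blue mat. I handed the job in at about 19 s of the 58 s allowed.

- **Spanner:** the last wrist picture puts its middle about 1 mm from the mat's centre each way, with no measurable angle to the mat's length. Its length measured 158 mm against the real 160 mm.
- **Channel:** it stands on the bin floor at about (546, 206) mm, roughly 3 mm from the bin's centre. The spanner measured within a millimetre or so of its start position after the channel came off.
- **Arm:** it was clear of everything and nearly still when I handed in, and the wrist force never read above about 6 N.

No check failed. The scene and top cameras disagreed by about 5 mm on where the channel, mat and bin lie. The wrist picture agreed with the top view for the channel and spanner. Fast moves overshot by up to about 10 mm, so I made the last approaches slowly.

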